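# Set out the glass hooks in order of height on the display board

### The arm

A 6-joint arm with a two-finger parallel gripper is mounted at the origin on a cart in front of the work surface, level with it; the furniture and walls round the work are solid. World frame = base frame: x ahead of the robot, y to its left, z up, the work surface at z = 0. Lengths are in m, angles in rad, forces in N, time in s.
With the tool pointing down it reaches from about 0.35 to 0.925 m from the base axis. Payload 6.4 kg.
Tool frame: the origin (TCP) lies midway between the tips of the shut fingers; the grasp point (between the pads) lies behind it (r.pinch_z is the z of the grasp point in the tool frame, in m); z points along the fingers, y is the line along which they close (so a half turn about z gives the same grasp; the last joint's range is limited). The gripper opens to 94 mm and grips with 3 to 60 N. Pads are 16 mm wide; open, the fingers measure 119 mm over their backs; the gripper's body (75 mm by 177 mm) begins 78 mm behind the grasp point.
Start: joints at [-1.379, 0.245, 1.558, -0, 1.339, -0.174], TCP at [0.233, -0.607, 0.205] pointing down, gripper open.
Joint ranges: [-3.13, 3.13], [-1.02, 2.26], [0.13, 2.54], [-0.95, 4.09], [0.21, 2.88], [-2.74, 2.74]. Speed limits (rad/s): [2.57, 2.57, 3.14, 3.14, 3.14, 3.14].

### API

Orientations are given as a unit quaternion [w, x, y, z].
In Python, from workcell import sensors, cams, r, recognise gives the robot as it stands.
- The arm moves only by the tool play_rows, never from a script. Its arguments are lists of equal length, an entry for each row: "dp": the shift along the world's x, y, z in m, a list of three; "spin": the turn about the world's z in rad; "jaw": the closure, from 0 (fully open) to 1 (shut). In form: {"dp": [[tx, ty, tz], ...], "spin": [spin, ...], "jaw": [jaw, ...]}. A call has 1 to 5 rows; each row is the pose to reach, as a shift and turn from the pose commanded when the call began; what a row does not reach only later rows make up. A row lasts 1/12 s, in which the tool goes at most 41.7 mm and 7.16 degrees, less where a joint would pass 70% of its speed; a pose out of reach is approached as far as the arm can. A call with a gripper value outside its range is refused whole. The fingers move at their own pace and stop on an object; the grip force is fixed at half the most. Time passes only in rows, so rows that repeat a pose let the fingers close. It gives the time, the measured TCP pose, the force, the opening and the grip force at its end, in the units of the state.
- sensors.read_state(): the state, without advancing time (a new reading comes with each control period).
- cams.grab_frame(name): name is "side" or "top" or "wrist"; returns a dict with "color" (400x640x3 uint8, red, green, blue), "z_map" (400x640 float32, m along the optical axis (not along the pixel's ray), 0 where there is no reading), "fx", "fy", "cx", "cy" (pixels), "R" (3x3) and "t" (3): a world point X has camera coordinates R X + t. Camera axes: x right, y down, z forward; pixel columns grow to the right and rows downward; lengths in m; the calibration is good to about 2 mm. A picture is of the moment at which its call begins.
- r.finish_job(): hands the job in; it is judged then, once.
Trained networks look in a picture, given as the dict that the camera call returned (one of the last four; its "shot" number tells which), for a name from the list of things; names that differ only in an ending like _2 or _b are one class to them, and where a whole thing is asked for, a point or a joint stands for the part that bears it (a point fixed in the world has none). Each returns a list of dicts, best first, with "conf" (0 to 1); they miss things now and then, are a little off and sometimes report something else, mostly with a low value. They report only what shows in the picture. A call takes as long as a camera call. They do not tell look-alikes from the thing itself.
- recognise(target, picture): "rect" ([centre column, centre row, width, height] as shares, 0 to 1, of the picture: columns of its width, rows of its height, round what is visible of it).
The state is a dict: "time_s": time; "qpos": joint angles; "joint_vel": joint speeds; "joint_torque": joint torques, N m; "tcp_pos": TCP position; "eef_rot": TCP orientation; "ft_force": force on the tool from outside, world axes, zero at the start; "torque": the same for the moment, N m; "width": finger opening in m; "grasp_force": force on a finger pad.
Only numpy, scipy, OpenCV 4.12 (cv2) and the standard library are available. Lean on these libraries where they do the work, as an engineer would, in place of code of your own. Each camera call takes 0.05 s, during which the arm holds its last target. There are 200 camera calls.

### The job

Set the four coloured glass hooks (amber, teal, green and purple) out on the dark wooden display board in order of height, one standing upright in the middle of each grey felt disc: the shortest on the disc next to the red peg, then taller and taller to the tallest next to the white peg. Keep the hooks from falling over, and leave the jar and the jacks lying nearby where they are.

Things in the scene. Friction and masses are not known exactly. Their poses are not given: they have to be found in the camera images.
- amber: The shortest glass hook, orange-amber, 52 mm high: a solid glass bulb 39 mm across, widest from z = 0 to 18 mm, then a narrow straight neck (14 mm thick) and a round lip (26 mm) straight above the foot. Origin: centre of the foot's underside, z up. Loose, about 0.1 kg. To be handled by the bulb, from above.
- teal: The second shortest, mottled teal glass hook, 65 mm high: bulb 43 mm across from z = 0 to 18 mm, straight neck 18 mm thick, round lip 36 mm across straight above the foot. Origin: centre of the foot's underside, z up. Loose, about 0.1 kg. To be handled by the bulb, from above.
- green: Second tallest glass hook, plain light green, 79 mm high: bulb 44 mm across (36 mm at z = 20 to 30). The neck, 22 mm thick, rises at y = -12 to z = 50, then bends to the hook's own +y; the lip reaches y = +25, within 12 mm either side in x. Origin: centre of the foot's underside, z up. Loose, about 0.1 kg. Fingers on its own +x and -x sides clear the lip.
- purple: Tallest glass hook, purple, 89 mm high: bulb 44 mm across (34 mm at z = 18 to 30). The neck, 18 mm thick, leans to the hook's own +y (y = +4 at z = 50); the lip reaches about y = +45 at z = 65 to 89, within 18 mm either side in x. Origin: centre of the foot's underside, z up. Loose, about 0.1 kg. Fingers on its own +x and -x sides clear the lip.
- disc_1: Round grey felt disc, 58 mm across and 3 mm thick, the leftmost of the four as seen from the robot, fixed on the dark wooden display board. Origin: centre of its underside, on the board's top, 12 mm above the worktop; its upper face is 3 mm higher. The four discs lie in a straight row, 75 mm apart, along the board (70 x 350 mm).
- disc_2: Round grey felt disc, 58 mm across and 3 mm thick, second from the left, fixed on the dark wooden display board. Origin: centre of its underside, on the board's top, 12 mm above the worktop; its upper face is 3 mm higher. The four discs lie in a straight row, 75 mm apart, along the board (70 x 350 mm).
- disc_3: Round grey felt disc, 58 mm across and 3 mm thick, third from the left, fixed on the dark wooden display board. Origin: centre of its underside, on the board's top, 12 mm above the worktop; its upper face is 3 mm higher. The four discs lie in a straight row, 75 mm apart, along the board (70 x 350 mm).
- disc_4: Round grey felt disc, 58 mm across and 3 mm thick, the rightmost of the four, fixed on the dark wooden display board. Origin: centre of its underside, on the board's top, 12 mm above the worktop; its upper face is 3 mm higher. The four discs lie in a straight row, 75 mm apart, along the board (70 x 350 mm).
- red_peg: Small bright red peg with a round head, 24 mm across, 24 mm high, fixed at one end of the display board, 43.5 mm beyond the centre of the last disc (at the left or the right end; a like peg in white stands at the other end). Origin: centre of its underside, on the board.
- jar: Bystander: clear jar of pale frit with a white lid, 79 mm across, 90 mm high, loose, beyond the glass hooks. Origin: centre of its underside.
- jacks: Bystander: a glassworker's steel jacks (large sprung tweezers, dark handles), 220 x 66 mm, 18 mm high, lying loose between the board and the glass hooks, its length along its own x. Origin: centre of its underside.
Mind the look-alikes: they are no part of the job. What is shaped like the green but blue is not meant. What is shaped like the amber but blue is not meant.

How it is judged:
By the outcome, as a careful person would: the job done as asked, in the order asked, and still so for the second after the job is handed in, with the robot touching nothing.
It also fails if it takes over 112 s, if anything falls off the work surface, if the arm or the gripper's body presses on something with over 40 N, if the wrist force passes 120 N, or if a joint passes its speed limit or range.

## Working session

There is one attempt and no reset: what is moved stays moved. The work goes in short steps, Python scripts to look and compute and a tool call to move; the robot and the scene stay as the last step left them, time stands still between calls to the robot, and variables do not carry over. Pictures are saved under pics/ and viewed, at most 14 in all, crops included, and the job is handed in when it is done.

Besides the shell and the picture viewer there is one more tool, called after ">>>" by a JSON object that holds its "name" and its "arguments". play_rows: Moves the arm, as the interface text tells. Its arguments: {"type":"object","properties":{"dp":{"type":"array"},"spin":{"type":"array"},"jaw":{"type":"array"}},"required":["dp","spin","jaw"]}

```bash
mkdir -p pics; cat > h.py <<'E'
import numpy as np, cv2
from workcell import sensors, cams, r, recognise
def cloud(p):
    z=p["z_map"]; v,u=np.mgrid[:400,:640]
    c=np.stack([(u-p["cx"])/p["fx"]*z,(v-p["cy"])/p["fy"]*z,z],-1)
    w=(c-p["t"])@p["R"]; w[z<=0]=np.nan
    return w
def save(p,n,box=None,s=1):
    im=p["color"][...,::-1]
    if box: im=im[box[1]:box[3],box[0]:box[2]]
    cv2.imwrite("pics/"+n,cv2.resize(im,None,fx=s,fy=s,interpolation=cv2.INTER_CUBIC))
E
python3 - <<'E'
from h import *
s=sensors.read_state(); print(s["tcp_pos"],s["eef_rot"],s["width"],r.pinch_z,s["time_s"])
for n in("top","side"):
    p=cams.grab_frame(n); save(p,n+"0.png"); w=cloud(p); np.save(n+".npy",w)
    np.savez(n+"c.npz",**{k:p[k] for k in p})
    print(n,"cam pos",-p["R"].T@p["t"])
    for t in("amber","teal","green","purple","disc_1","red_peg","jar","jacks"):
        for d in recognise(t,p)[:4]:
            c,rr,a,b=np.array(d["rect"])*[640,400,640,400]
            q=w[int(rr),int(c)]
            print(t,round(d["conf"],2),np.round([c,rr,a,b]),np.round(q,3))
E
```

```text
[ 0.23241064 -0.60640512  0.20437438] [-9.27365442e-04  9.83314656e-01  1.81910491e-01 -8.42613437e-06] 0.09401412990336078 -0.0188 0.0
top cam pos [ 0.4633718  -0.15657273  1.43762965]
amber 0.73 [382. 236.  15.  11.] [ 0.445 -0.315  0.048]
amber 0.64 [451. 221.  17.  14.] [ 0.492 -0.506  0.052]
teal 0.69 [366. 191.  17.  18.] [ 0.573 -0.263  0.062]
green 0.65 [446. 190.  18.  17.] [ 0.581 -0.485  0.074]
green 0.2 [258. 221.  18.  20.] [0.478 0.047 0.012]
purple 0.75 [418. 219.  20.  22.] [ 0.498 -0.409  0.087]
purple 0.53 [407. 191.  10.  20.] [ 0.573 -0.38   0.069]
disc_1 0.84 [205. 228.  19.  20.] [0.457 0.196 0.018]
disc_1 0.8 [232. 223.  22.  19.] [0.473 0.122 0.016]
disc_1 0.77 [258. 220.  13.  23.] [0.481 0.046 0.015]
disc_1 0.53 [281. 217.  17.  20.] [ 0.492 -0.021  0.017]
jar 0.9 [359. 145.  35.  34.] [ 0.696 -0.241  0.094]
jacks 0.74 [204. 227.  17.  17.] [0.457 0.202 0.018]
jacks 0.55 [345. 202.  24.  56.] [ 0.542 -0.209 -0.006]
side cam pos [ 0.32559568 -1.26116179  0.64275388]
amber 0.9 [320. 284.  10.  25.] [ 0.488 -0.522  0.027]
amber 0.72 [287. 239.  12.  20.] [ 0.445 -0.326  0.027]
teal 0.5 [332. 220.  14.  20.] [ 0.577 -0.273  0.035]
green 0.87 [345. 242.  19.  31.] [ 0.597 -0.329 -0.   ]
green 0.58 [360. 267.  27.  28.] [ 0.605 -0.445 -0.002]
purple 0.79 [312. 255.  19.  39.] [ 0.488 -0.437  0.049]
disc_1 0.59 [275. 174.  17.   5.] [0.469 0.113 0.011]
disc_1 0.54 [287. 190.  16.  14.] [ 0.487 -0.024  0.014]
disc_1 0.46 [270. 167.  16.   2.] [0.457 0.186 0.011]
disc_1 0.41 [282. 185.  15.   4.] [0.48  0.02  0.011]
red_peg 0.53 [292. 192.  10.   9.] [ 0.495 -0.077  0.036]
jar 0.9 [374. 210.  27.  38.] [ 0.691 -0.28   0.056]
jacks 0.82 [311. 221.  76.  14.] [ 0.533 -0.2   -0.002]
```

```bash
python3 - <<'E'
import cv2,numpy as np
a=np.load("topc.npz")["color"][...,::-1][120:260,180:480]; b=np.load("sidec.npz")["color"][...,::-1][150:310,240:420]
cv2.imwrite("pics/topx.png",cv2.resize(a,None,fx=2.66,fy=2.66,interpolation=cv2.INTER_CUBIC))
cv2.imwrite("pics/sidex.png",cv2.resize(b,None,fx=3.7,fy=3.7,interpolation=cv2.INTER_CUBIC))
E
```

```text
(no output)
```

View pics/topx.png

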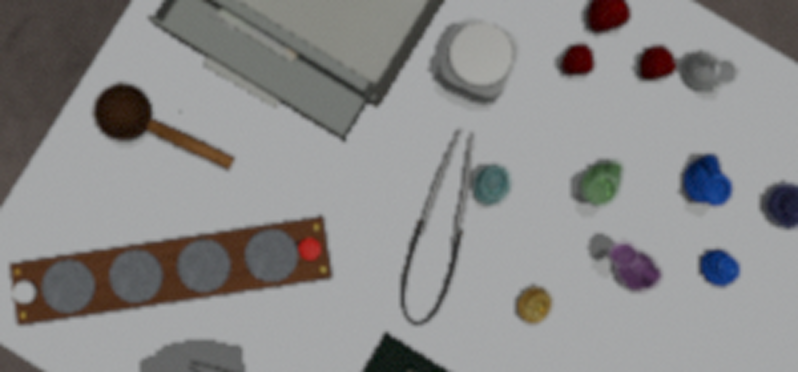

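View pics/sidex.png

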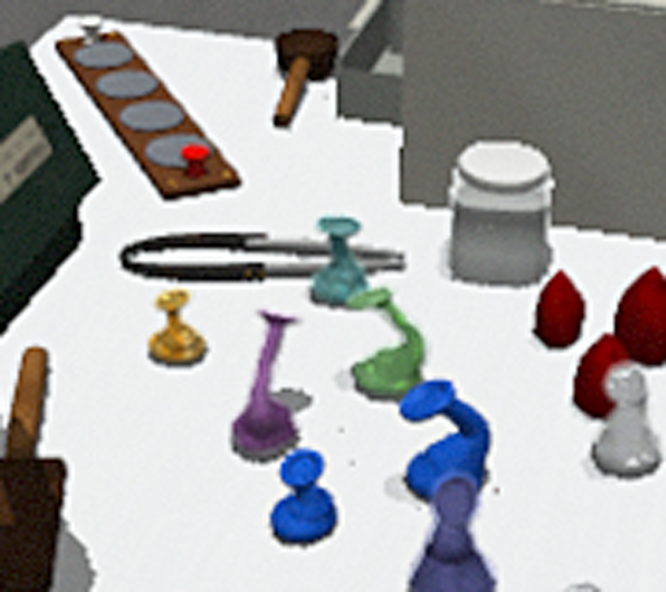

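The top crop (offset 180,120; ×2.66) shows the red peg at (310,249), at the right end, and the white peg at (24,292). So amber goes on disc_4, teal on disc_3, green on disc_2 and purple on disc_1.

Look-alikes, in the top crop:
- **Amber shape:** (533,304) is amber-coloured and is the one meant. The one at (719,267) is blue, so not meant.
- **Green shape:** (598,183) is green and is the one meant. The one at (706,181) is blue, so not meant.
- **Teal and purple:** teal is at (491,184) and purple at (635,265). The dark indigo hook at (785,205) is not meant.

The side crop agrees with this.

```bash
cat >> h.py <<'E'
from scipy.optimize import least_squares
HUE=dict(amber=(15,30),teal=(80,98),green=(45,75),purple=(135,165))
def pts(p,name,c,rad=.06):
    w=cloud(p); hsv=cv2.cvtColor(p["color"],cv2.COLOR_RGB2HSV); lo,hi=HUE[name]
    m=(hsv[...,0]>=lo)&(hsv[...,0]<=hi)&(hsv[...,1]>50)&(np.hypot(w[...,0]-c[0],w[...,1]-c[1])<rad)&(w[...,2]>-.01)
    return w[m]
def circ(P,R,c0,cam):
    # visible lower-bulb surface points lie on cylinder radius R
    f=lambda c:np.hypot(P[:,0]-c[0],P[:,1]-c[1])-R
    d=np.array(P[:,:2].mean(0)-cam[:2]); d/=np.linalg.norm(d)
    return least_squares(f,P[:,:2].mean(0)+.5*R*d,loss="soft_l1",f_scale=.002).x
E
python3 - <<'E'
from h import *
T={k:v for k,v in np.load("topc.npz").items()}; S={k:v for k,v in np.load("sidec.npz").items()}
C=dict(amber=(.445,-.318,.0195),teal=(.575,-.27,.0215),green=(.58,-.375,.022),purple=(.495,-.415,.022))
for n,(x,y,R) in C.items():
    for nm,p in(("top",T),("side",S)):
        P=pts(p,n,(x,y)); 
        print(n,nm,len(P))
        for lo,hi in((0,.02),(.02,.035),(.035,.05),(.05,.065),(.065,.1)):
            Q=P[(P[:,2]>=lo)&(P[:,2]<hi)]
            if len(Q)>3: print("  z",lo,len(Q),np.round(Q.mean(0),3),np.round(Q.min(0),3),np.round(Q.max(0),3))
        Q=P[(P[:,2]<.02)]
        if len(Q)>6: print("  circ",circ(Q,R,None,-p["R"].T@p["t"]))
# discs: grey pixels on the board
w=cloud(T); hsv=cv2.cvtColor(T["color"],cv2.COLOR_RGB2HSV)
for c in((.457,.196),(.473,.122),(.481,.046),(.492,-.021)):
    m=(hsv[...,1]<50)&(np.hypot(w[...,0]-c[0],w[...,1]-c[1])<.045)&(hsv[...,2]<150)&(w[...,2]<.025)
    print(np.round(w[m].mean(0),4),m.sum(), np.round(w[m].min(0),3),np.round(w[m].max(0),3))
m=(hsv[...,1]>150)&((hsv[...,0]<6)|(hsv[...,0]>174))&(np.hypot(w[...,0]-.5,w[...,1]+.07)<.05)
print("red",w[m].mean(0))
print(w[227,204],w[220,258])
E
```

```text
amber top 136
  z 0 47 [ 0.453 -0.308  0.015] [ 0.43  -0.33   0.005] [ 0.468 -0.295  0.02 ]
  z 0.02 16 [ 0.456 -0.314  0.023] [ 0.439 -0.329  0.02 ] [ 0.462 -0.297  0.027]
  z 0.035 55 [ 0.445 -0.312  0.046] [ 0.433 -0.326  0.037] [ 0.459 -0.301  0.05 ]
  z 0.05 18 [ 0.451 -0.313  0.052] [ 0.434 -0.325  0.05 ] [ 0.459 -0.3    0.056]
  circ [ 0.44711446 -0.31700394]
amber side 187
  z 0 84 [ 0.443 -0.328  0.013] [ 0.427 -0.338  0.005] [ 0.465 -0.306  0.019]
  z 0.02 52 [ 0.447 -0.326  0.025] [ 0.437 -0.333  0.02 ] [ 0.462 -0.312  0.034]
  z 0.035 48 [ 0.444 -0.316  0.044] [ 0.434 -0.332  0.036] [ 0.453 -0.303  0.05 ]
  circ [ 0.44950817 -0.3149945 ]
teal top 129
  z 0 12 [ 0.573 -0.254  0.017] [ 0.562 -0.269  0.013] [ 0.597 -0.248  0.02 ]
  z 0.02 6 [ 0.578 -0.25   0.023] [ 0.565 -0.254  0.02 ] [ 0.591 -0.248  0.03 ]
  z 0.05 71 [ 0.576 -0.263  0.062] [ 0.559 -0.277  0.055] [ 0.593 -0.248  0.065]
  z 0.065 40 [ 0.577 -0.26   0.067] [ 0.559 -0.273  0.065] [ 0.593 -0.248  0.074]
  circ [ 0.57979468 -0.26912885]
teal side 197
  z 0 69 [ 0.571 -0.278  0.014] [ 0.557 -0.289  0.002] [ 0.59
[... 1793 characters left out ...]
02 ] [ 0.501 -0.43   0.035]
  z 0.035 50 [ 0.482 -0.444  0.042] [ 0.472 -0.452  0.035] [ 0.492 -0.432  0.05 ]
  z 0.05 29 [ 0.487 -0.429  0.057] [ 0.481 -0.439  0.051] [ 0.493 -0.418  0.065]
  z 0.065 41 [ 0.496 -0.417  0.077] [ 0.49  -0.425  0.066] [ 0.507 -0.408  0.088]
  circ [ 0.48707905 -0.42932353]
[0.456  0.197  0.0145] 360 [ 0.419  0.165 -0.005] [0.496 0.24  0.023]
[0.4703 0.1229 0.0139] 359 [ 0.432  0.093 -0.008] [0.51  0.158 0.025]
[0.4825 0.0481 0.014 ] 360 [ 0.443  0.003 -0.005] [0.523 0.076 0.023]
[ 0.4949 -0.0231  0.0142] 366 [ 0.456 -0.056 -0.004] [0.534 0.024 0.023]
red [ 0.50411895 -0.06784779  0.02979126]
[0.45687731 0.19973916 0.01544343] [0.4812944  0.0428711  0.01870878]
```

>>> {"name": "play_rows", "arguments": {"dp": [[0.03,0.01,0.02],[0.07,0.04,0.04],[0.11,0.07,0.05],[0.15,0.1,0.05],[0.18,0.13,0.05]], "spin": [0.12,0.24,0.36,0.48,0.6], "jaw": [0,0,0,0,0]}}

```text
time_s: 1.32
tcp_pos: [0.3918, -0.4964, 0.2562]
eef_rot: [0.001, 0.884, 0.467, 0.0]
ft_force: [-0.0, -0.2, -0.6]
width: 0.0943
grasp_force: 0.0
```

```bash
python3 - <<'E'
from h import *
s=sensors.read_state(); print(s["tcp_pos"],s["eef_rot"],s["time_s"],s["ft_force"])
w=np.concatenate([np.load("top.npy").reshape(-1,3),np.load("side.npy").reshape(-1,3)])
for x in np.arange(.15,.8,.05):
    print(round(x,2),[int(1000*np.nanmax(np.r_[0,w[(abs(w[:,0]-x-.025)<.025)&(abs(w[:,1]-y-.025)<.025)][:,2]])) for y in np.arange(-.7,.35,.05)])
p=cams.grab_frame("wrist"); save(p,"w0.png"); 
for n in("amber","green","purple","teal"):
    for d in recognise(n,p)[:2]: print(n,d["conf"],np.round(np.array(d["rect"])*[640,400,640,400]))
E
```

```text
[ 0.39184125 -0.49638106  0.25615888] [1.35741137e-03 8.84422269e-01 4.66685551e-01 6.50367147e-05] 1.3167 [-0.00665769 -0.22048131 -0.56272378]
0.15 [512, 533, 545, 556, 582, 604, 624, 638, 650, 659, 659, 656, 5, 573, 0, 326, 300, 0, 0, 0, 0]
0.2 [500, 528, 527, 559, 581, 603, 620, 638, 645, 655, 660, 722, 741, 739, 698, 425, 318, 0, 0, 0, 0]
0.25 [349, 530, 539, 548, 547, 537, 7, 171, 174, 175, 49, 715, 740, 740, 712, 409, 321, 0, 0, 0, 0]
0.3 [9, 496, 9, 18, 17, 25, 29, 113, 158, 178, 175, 694, 721, 719, 14, 9, 10, 5, 0, 0, 0]
0.35 [9, 6, 7, 8, 14, 16, 20, 28, 77, 128, 171, 174, 10, 16, 14, 15, 7, 8, 7, 8, 0]
0.4 [7, 8, 8, 8, 9, 10, 10, 52, 51, 16, 89, 97, 9, 8, 15, 18, 24, 22, 41, 15, 7]
0.45 [83, 9, 7, 55, 39, 90, 86, 55, 21, 22, 20, 9, 40, 22, 22, 25, 24, 23, 41, 22, 7]
0.5 [90, 76, 78, 54, 16, 93, 82, 9, 10, 22, 22, 8, 40, 23, 20, 21, 19, 8, 10, 8, 0]
0.55 [88, 86, 87, 80, 80, 53, 81, 9, 73, 65, 18, 12, 8, 9, 27, 13, 8, 9, 9, 7, 0]
0.6 [91, 10, 11, 58, 62, 47, 56, 8, 18, 18, 8, 125, 132, 131, 25, 35, 40, 38, 10, 0, 0]
0.65 [9, 9, 7, 72, 76, 36, 8, 8, 94, 100, 206, 207, 206, 190, 129, 8, 38, 39, 6, 0, 0]
0.7 [0, 7, 9, 75, 79, 67, 61, 53, 97, 99, 209, 209, 207, 209, 206, 128, 121, 6, 0, 0, 0]
0.75 [0, 0, 0, 9, 8, 69, 78, 9, 8, 205, 207, 208, 208, 208, 207, 207, 9, 2, 0, 0, 0]
amber 0.9 [395. 143.  28.  36.]
amber 0.65 [283.  34.  39.  36.]
green 0.93 [450.  91.  50.  33.]
green 0.65 [404.  19.  49.  36.]
purple 0.76 [355.  78.  33.  72.]
```

View pics/w0.png

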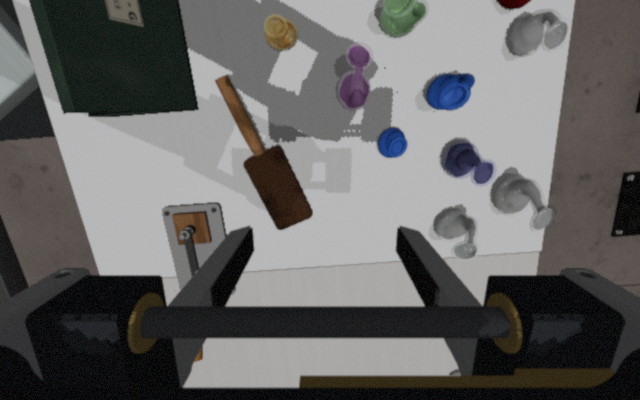

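The wrist view (tool at x 0.39, y -0.50) shows amber at (281,32), purple at (355,75) and green at (403,14). The blue hooks at (392,143) and (450,91) are look-alikes. The dark box at upper left is 0.18 m high, so I'll grasp amber with the gripper parallel to the box's edge.

>>> {"name": "play_rows", "arguments": {"dp": [[0.01,0.02,0],[0.02,0.04,0],[0.03,0.06,0],[0.04,0.08,0],[0.04,0.1,0]], "spin": [0.12,0.24,0.36,0.48,0.6], "jaw": [0.2,0.2,0.2,0.2,0.2]}}

```text
time_s: 1.98
tcp_pos: [0.43, -0.3972, 0.2543]
eef_rot: [-0.0, 0.708, 0.706, 0.0]
ft_force: [0.5, -0.2, -0.3]
width: 0.0752
grasp_force: 0.0
```

>>> {"name": "play_rows", "arguments": {"dp": [[0,0.01,0],[0,0.02,0],[0,0.03,0],[0,0.04,0],[0,0.04,0]], "spin": [0.12,0.24,0.36,0.48,0.6], "jaw": [0.2,0.2,0.2,0.2,0.2]}}

```text
time_s: 2.4
tcp_pos: [0.4292, -0.3569, 0.2544]
eef_rot: [-0.0, 0.467, 0.884, 0.0]
ft_force: [-0.2, -1.8, -0.3]
width: 0.0753
grasp_force: 0.0
```

>>> {"name": "play_rows", "arguments": {"dp": [[0,0,0],[0,0,0],[0,0,0],[0,0,0],[0,0,0]], "spin": [0.12,0.24,0.36,0.45,0.45], "jaw": [0.2,0.2,0.2,0.2,0.2]}}

```text
time_s: 2.82
tcp_pos: [0.4292, -0.3582, 0.2543]
eef_rot: [-0.0, 0.261, 0.965, 0.0]
ft_force: [-0.1, -0.3, -0.0]
width: 0.0752
grasp_force: 0.0
```

```bash
cat >> h.py <<'E'
RR=dict(amber=.0195,teal=.0215,green=.022,purple=.022)
def ang():
    w,x,y,z=sensors.read_state()["eef_rot"]; return np.degrees(2*np.arctan2(y,x))-90
def foot(p,n,c):
    P=pts(p,n,c); 
    if len(P)<20: return n,len(P)
    Q=P[P[:,2]<.02]; U=P[P[:,2]>.06]
    f=circ(Q,RR[n],None,-p["R"].T@p["t"]) if len(Q)>10 else None
    return n,len(P),len(Q),f,"min",np.round(P.min(0),3),"max",np.round(P.max(0),3),"hi",U.mean(0) if len(U) else None
C=dict(amber=(.447,-.316),teal=(.579,-.267),green=(.583,-.386),purple=(.487,-.429))
E
python3 - <<'E'
from h import *
s=sensors.read_state(); print(s["tcp_pos"],ang(),s["time_s"],s["width"])
p=cams.grab_frame("wrist"); save(p,"w1.png")
for n in C: print(*foot(p,n,C[n]))
E
```

```text
[ 0.42917778 -0.35817726  0.2543483 ] 59.77180955082477 2.8167 0.07523632667131853
amber 6730 194 [ 0.45073817 -0.31679938] min [ 0.404 -0.361  0.009] max [ 0.467 -0.274  0.39 ] hi [ 0.42751529 -0.32262354  0.37632936]
teal 699 153 [ 0.58269134 -0.26448112] min [ 0.557 -0.286  0.012] max [ 0.59  -0.25   0.066] hi [ 0.57384599 -0.26682171  0.06248239]
green 645 139 [ 0.58577711 -0.38768762] min [ 0.554 -0.404  0.012] max [ 0.59  -0.365  0.079] hi [ 0.56845017 -0.38001087  0.06909232]
purple 811 102 [ 0.49053658 -0.43038675] min [ 0.467 -0.445  0.014] max [ 0.514 -0.389  0.09 ] hi [ 0.49982893 -0.40518615  0.07650434]
```

View pics/w1.png

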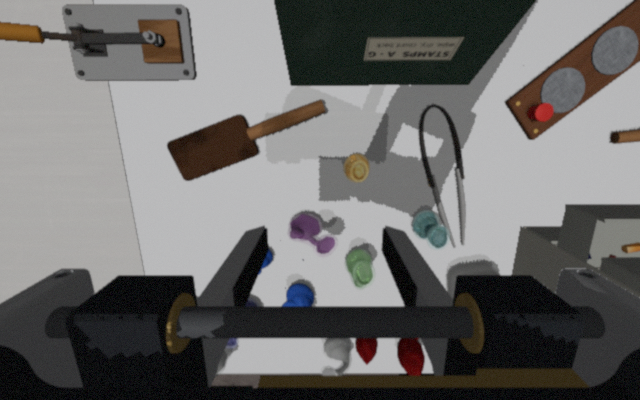

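The second wrist view shows amber alone at (357,168), clear of the box's corner. The estimates from all three cameras agree within about 3 mm, so I'll grasp amber now.

>>> {"name": "play_rows", "arguments": {"dp": [[0.01,0.02,-0.02],[0.02,0.0415,-0.05],[0.02,0.0415,-0.09],[0.02,0.0415,-0.13],[0.02,0.0415,-0.17]], "spin": [0.05,0.05,0.05,0.05,0.05], "jaw": [0.2,0.2,0.2,0.2,0.2]}}

```text
time_s: 3.28
tcp_pos: [0.4501, -0.3158, 0.0834]
eef_rot: [0.001, 0.237, 0.971, -0.0]
ft_force: [-0.5, -0.0, -0.1]
width: 0.0753
grasp_force: 0.0
```

>>> {"name": "play_rows", "arguments": {"dp": [[0,0,-0.03],[0,0,-0.055],[0,0,-0.07],[0,0,-0.078],[0,0,-0.078]], "spin": [0,0,0,0,0], "jaw": [0.2,0.2,0.2,0.2,0.2]}}

```text
time_s: 3.7
tcp_pos: [0.4489, -0.3149, 0.0047]
eef_rot: [-0.002, 0.237, 0.971, 0.001]
ft_force: [0.6, -0.1, -0.4]
width: 0.0752
grasp_force: 0.0
```

>>> {"name": "play_rows", "arguments": {"dp": [[0,0,0],[0,0,0],[0,0,0],[0,0,0],[0,0,0]], "spin": [0,0,0,0,0], "jaw": [0.8,0.8,0.8,0.8,0.8]}}

```text
time_s: 4.12
tcp_pos: [0.4507, -0.3158, 0.0075]
eef_rot: [0.001, 0.236, 0.972, -0.0]
ft_force: [0.7, 0.6, 0.5]
width: 0.0453
grasp_force: 0.0
```

>>> {"name": "play_rows", "arguments": {"dp": [[0,0,0],[0,0,0],[0,0,0],[0,0,0],[0,0,0]], "spin": [0,0,0,0,0], "jaw": [0.8,0.8,0.8,0.8,0.8]}}

```text
time_s: 4.53
tcp_pos: [0.4505, -0.3157, 0.0072]
eef_rot: [0.0, 0.236, 0.972, -0.0]
ft_force: [-0.8, 0.9, 5.1]
width: 0.038
grasp_force: 30.0
```

>>> {"name": "play_rows", "arguments": {"dp": [[0,0,0.01],[0,0,0.03],[0,0,0.06],[0,0,0.09],[0,0,0.12]], "spin": [0,0,0,0,0], "jaw": [0.8,0.8,0.8,0.8,0.8]}}

```text
time_s: 4.95
tcp_pos: [0.4497, -0.3146, 0.1275]
eef_rot: [-0.001, 0.236, 0.972, 0.001]
ft_force: [1.1, -0.6, -0.6]
width: 0.038
grasp_force: 30.0
```

>>> {"name": "play_rows", "arguments": {"dp": [[0.005,0.02,0.01],[0.01,0.05,0.02],[0.02,0.085,0.02],[0.025,0.12,0.02],[0.03,0.155,0.02]], "spin": [-0.1,-0.2,-0.3,-0.4,-0.5], "jaw": [0.8,0.8,0.8,0.8,0.8]}}

```text
time_s: 5.37
tcp_pos: [0.4801, -0.1587, 0.1468]
eef_rot: [0.0, 0.471, 0.882, 0.0]
ft_force: [0.7, 0.9, -0.9]
width: 0.0381
grasp_force: 30.0
```

>>> {"name": "play_rows", "arguments": {"dp": [[0.005,0.035,0],[0.01,0.07,0],[0.015,0.105,0],[0.015,0.125,0],[0.0155,0.1355,0]], "spin": [-0.1,-0.2,-0.3,-0.4,-0.42], "jaw": [0.8,0.8,0.8,0.8,0.8]}}

```text
time_s: 5.78
tcp_pos: [0.495, -0.022, 0.1464]
eef_rot: [-0.001, 0.643, 0.766, 0.0]
ft_force: [0.5, -0.2, -0.8]
width: 0.0382
grasp_force: 30.0
```

>>> {"name": "play_rows", "arguments": {"dp": [[0,0,-0.015],[0,0,-0.03],[0,0,-0.03],[0,0,-0.03],[0,0,-0.03]], "spin": [0,0,0,0,0], "jaw": [0.8,0.8,0.8,0.8,0.8]}}

```text
time_s: 6.2
tcp_pos: [0.4959, -0.025, 0.1172]
eef_rot: [0.0, 0.643, 0.766, 0.0]
ft_force: [0.5, 0.4, -0.9]
width: 0.0383
grasp_force: 30.0
```

```bash
cat >> h.py <<'E'
def discs(p):
    w=cloud(p); hsv=cv2.cvtColor(p["color"],cv2.COLOR_RGB2HSV); out=[]
    for c in((.4563,.197),(.4694,.1231),(.4824,.0493),(.4955,-.0246)):
        m=(hsv[...,1]<60)&(np.hypot(w[...,0]-c[0],w[...,1]-c[1])<.034)&(w[...,2]<.022)&(w[...,2]>.008)
        if m.sum()<100: out.append(None); continue
        (x,y),rad=cv2.minEnclosingCircle(w[m][:,:2].astype(np.float32)); out.append((w[m].mean(0).round(4),m.sum(),round(x,4),round(y,4),round(rad,4)))
    return out
E
python3 - <<'E'
from h import *
s=sensors.read_state(); print(s["tcp_pos"],ang(),s["time_s"],s["width"])
p=cams.grab_frame("wrist"); save(p,"w2.png")
for d in discs(p): print(d)
w=cloud(p); hsv=cv2.cvtColor(p["color"],cv2.COLOR_RGB2HSV)
m=(hsv[...,1]>150)&((hsv[...,0]<6)|(hsv[...,0]>174))&(np.hypot(w[...,0]-.5,w[...,1]+.07)<.05)
print("red",w[m].mean(0),m.sum())
E
```

```text
[ 0.49594525 -0.02498186  0.11722329] 10.011251532438038 6.2 0.03825220424517537
None
(array([0.4686, 0.1195, 0.0147]), np.int64(3736), 0.4715, 0.1217, 0.0324)
(array([0.4817, 0.0475, 0.0149]), np.int64(3168), 0.4849, 0.0472, 0.0326)
(array([ 0.4932, -0.0197,  0.015 ]), np.int64(1887), 0.4982, -0.0272, 0.0326)
red [ 0.49030968 -0.02708731  0.15324433] 3
```

View pics/w2.png

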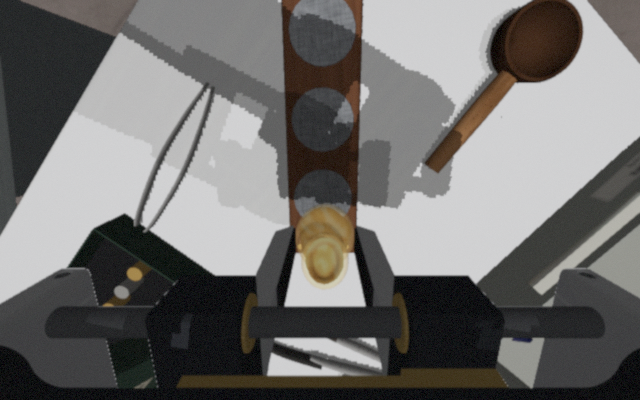

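The wrist view shows amber held upright at (325,240) over the last disc. The next two discs are at (322,120) and (321,30), within 2 mm of where I predicted. I'll lower and release it.

>>> {"name": "play_rows", "arguments": {"dp": [[0,0,-0.03],[0,0,-0.06],[0,0,-0.08],[0,0,-0.09],[0,0,-0.094]], "spin": [0,0,0,0,0], "jaw": [0.8,0.8,0.8,0.8,0.8]}}

```text
time_s: 6.67
tcp_pos: [0.4946, -0.0247, 0.0221]
eef_rot: [-0.002, 0.643, 0.766, -0.001]
ft_force: [-13.2, 1.9, 27.2]
width: 0.0383
grasp_force: 30.0
```

>>> {"name": "play_rows", "arguments": {"dp": [[0,0,0],[0,0,-0.001],[0,0,-0.001],[0,0,-0.001],[0,0,-0.001]], "spin": [0,0,0,0,0], "jaw": [0.8,0.8,0.8,0.8,0.8]}}

```text
time_s: 7.08
tcp_pos: [0.4963, -0.025, 0.0223]
eef_rot: [0.001, 0.643, 0.766, 0.0]
ft_force: [0.0, -0.3, -0.9]
width: 0.0382
grasp_force: 30.0
```

>>> {"name": "play_rows", "arguments": {"dp": [[0,0,0],[0,0,0],[0,0,0],[0,0,0],[0,0,0]], "spin": [0,0,0,0,0], "jaw": [0.4,0.3,0.3,0.3,0.3]}}

```text
time_s: 7.5
tcp_pos: [0.4958, -0.0248, 0.0217]
eef_rot: [0.0, 0.643, 0.766, 0.0]
ft_force: [0.1, 0.4, -0.2]
width: 0.0651
grasp_force: 0.0
```

>>> {"name": "play_rows", "arguments": {"dp": [[0,0,0.01],[0,0,0.03],[0,0,0.06],[0,0,0.1],[0,0,0.14]], "spin": [0,0,0,0,0], "jaw": [0.3,0.3,0.3,0.3,0.3]}}

```text
time_s: 7.92
tcp_pos: [0.4948, -0.0246, 0.1632]
eef_rot: [-0.001, 0.643, 0.766, -0.0]
ft_force: [1.6, -0.3, 0.1]
width: 0.0659
grasp_force: 0.0
```

>>> {"name": "play_rows", "arguments": {"dp": [[0.01,-0.04,0],[0.02,-0.08,0],[0.03,-0.12,0],[0.04,-0.16,0],[0.05,-0.18,0]], "spin": [-0.07,-0.14,-0.21,-0.28,-0.35], "jaw": [0.3,0.3,0.3,0.3,0.3]}}

```text
time_s: 8.33
tcp_pos: [0.546, -0.2089, 0.1628]
eef_rot: [0.001, 0.768, 0.64, -0.0]
ft_force: [-0.1, 0.3, 1.0]
width: 0.0657
grasp_force: 0.0
```

```bash
cat > look.py <<'E'
from h import *
import sys
s=sensors.read_state(); print(s["tcp_pos"].round(4) if hasattr(s["tcp_pos"],"round") else s["tcp_pos"],ang(),s["time_s"],s["width"],s["qpos"][5])
D=dict(amber=(.4955,-.0246),teal=(.4824,.0493),green=(.4694,.1231),purple=(.4563,.197))
for cam in("top","side","wrist"):
    p=cams.grab_frame(cam)
    for n in sys.argv[1:]: print(cam,*foot(p,n.strip("+"),D[n[1:]] if n[0]=="+" else C[n]))
E
python3 look.py +amber teal
```

```text
[ 0.546  -0.2089  0.1628] -10.391552492599374 8.3333 0.06572923656829516 -0.3771297437502348
top amber 188 32 [ 0.49793141 -0.02324616] min [ 0.459 -0.075  0.008] max [0.531 0.022 0.072] hi [ 0.49658336 -0.01951139  0.06337722]
top teal 0
side amber 143 40 [ 0.48412071 -0.03778494] min [ 0.453 -0.083  0.003] max [0.529 0.035 0.067] hi [ 0.49465709 -0.02841923  0.06248982]
side teal 358 65 [ 0.58059939 -0.26332733] min [ 0.52  -0.289  0.002] max [ 0.625 -0.213  0.474] hi [ 0.5630782  -0.25544174  0.30634303]
wrist amber 1421 76 [ 0.50272288 -0.06208349] min [ 0.464 -0.083  0.01 ] max [ 0.535 -0.005  0.068] hi [ 0.4951868  -0.03110721  0.06404353]
wrist teal 1117 170 [ 0.5806807  -0.27054924] min [ 0.561 -0.277  0.013] max [ 0.597 -0.207  0.273] hi [ 0.5778672  -0.25224361  0.09562236]
```

>>> {"name": "play_rows", "arguments": {"dp": [[0.017,-0.031,0],[0.034,-0.062,-0.01],[0.034,-0.062,-0.045],[0.034,-0.062,-0.08],[0.034,-0.062,-0.11]], "spin": [0,0,0,0,0], "jaw": [0.25,0.25,0.25,0.25,0.25]}}

```text
time_s: 8.9
tcp_pos: [0.5793, -0.2654, 0.0502]
eef_rot: [-0.001, 0.766, 0.643, -0.0]
ft_force: [0.0, 0.7, -0.2]
width: 0.0703
grasp_force: 0.0
```

>>> {"name": "play_rows", "arguments": {"dp": [[0,0,-0.02],[0,0,-0.035],[0,0,-0.044],[0,0,-0.044],[0,0,-0.044]], "spin": [0,0,0,0,0], "jaw": [0.25,0.25,0.25,0.5,0.7]}}

```text
time_s: 9.32
tcp_pos: [0.5803, -0.2666, 0.0086]
eef_rot: [0.001, 0.766, 0.643, 0.0]
ft_force: [1.2, -0.1, 0.6]
width: 0.0605
grasp_force: 0.0
```

>>> {"name": "play_rows", "arguments": {"dp": [[0,0,0],[0,0,0],[0,0,0],[0,0,0],[0,0,0]], "spin": [0,0,0,0,0], "jaw": [0.8,0.8,0.8,0.8,0.8]}}

```text
time_s: 9.73
tcp_pos: [0.5806, -0.2674, 0.0093]
eef_rot: [0.001, 0.766, 0.643, 0.0]
ft_force: [-1.4, 1.0, 7.4]
width: 0.0424
grasp_force: 30.0
```

>>> {"name": "play_rows", "arguments": {"dp": [[0,0,0],[0,0,0],[0,0,0],[0,0,0],[0,0,0]], "spin": [0,0,0,0,0], "jaw": [0.8,0.8,0.8,0.8,0.8]}}

```text
time_s: 10.15
tcp_pos: [0.5806, -0.2674, 0.0092]
eef_rot: [0.001, 0.766, 0.643, 0.0]
ft_force: [-2.3, 0.6, 6.1]
width: 0.0421
grasp_force: 30.0
```

>>> {"name": "play_rows", "arguments": {"dp": [[0,0,0.01],[0,0,0.03],[0,0,0.06],[0,0,0.1],[0,0,0.135]], "spin": [0,0,0,0,0], "jaw": [0.8,0.8,0.8,0.8,0.8]}}

```text
time_s: 10.57
tcp_pos: [0.5794, -0.2666, 0.1444]
eef_rot: [-0.0, 0.766, 0.643, -0.0]
ft_force: [1.1, -0.4, -0.2]
width: 0.0422
grasp_force: 30.0
```

>>> {"name": "play_rows", "arguments": {"dp": [[-0.008,0.02,0.005],[-0.018,0.05,0.01],[-0.028,0.085,0.01],[-0.038,0.12,0.01],[-0.049,0.155,0.01]], "spin": [0.03,0.06,0.1,0.14,0.18], "jaw": [0.8,0.8,0.8,0.8,0.8]}}

```text
time_s: 10.98
tcp_pos: [0.53, -0.1105, 0.153]
eef_rot: [0.0, 0.705, 0.709, 0.0]
ft_force: [0.4, 0.3, -0.7]
width: 0.0422
grasp_force: 30.0
```

>>> {"name": "play_rows", "arguments": {"dp": [[-0.011,0.035,0],[-0.022,0.07,0],[-0.033,0.105,0],[-0.044,0.14,0],[-0.049,0.1615,0]], "spin": [0.04,0.08,0.12,0.16,0.17], "jaw": [0.8,0.8,0.8,0.8,0.8]}}

```text
time_s: 11.4
tcp_pos: [0.48, 0.0523, 0.1527]
eef_rot: [-0.0, 0.641, 0.767, 0.0]
ft_force: [0.1, -0.3, -1.1]
width: 0.0424
grasp_force: 30.0
```

>>> {"name": "play_rows", "arguments": {"dp": [[0,0,-0.02],[0,0,-0.04],[0,0,-0.06],[0,0,-0.07],[0,0,-0.07]], "spin": [0,0,0,0,0], "jaw": [0.8,0.8,0.8,0.8,0.8]}}

```text
time_s: 11.82
tcp_pos: [0.4797, 0.0499, 0.0804]
eef_rot: [-0.002, 0.643, 0.766, -0.001]
ft_force: [-1.0, 0.5, -0.6]
width: 0.0418
grasp_force: 30.0
```

>>> {"name": "play_rows", "arguments": {"dp": [[0.001,0,-0.02],[0.0015,0,-0.035],[0.0015,0,-0.046],[0.0015,0,-0.052],[0.0015,0,-0.056]], "spin": [0,0,0,0,0], "jaw": [0.8,0.8,0.8,0.8,0.8]}}

```text
time_s: 12.23
tcp_pos: [0.4834, 0.0496, 0.0266]
eef_rot: [0.0, 0.643, 0.766, 0.0]
ft_force: [0.4, -0.4, -0.4]
width: 0.042
grasp_force: 30.0
```

>>> {"name": "play_rows", "arguments": {"dp": [[0,0,0],[0,0,0],[0,0,0]], "spin": [0,0,0], "jaw": [0.8,0.8,0.8]}}

```text
time_s: 12.48
tcp_pos: [0.484, 0.0496, 0.0275]
eef_rot: [0.001, 0.643, 0.766, 0.0]
ft_force: [-1.3, -0.0, -0.5]
width: 0.0421
grasp_force: 30.0
```

>>> {"name": "play_rows", "arguments": {"dp": [[-0.001,0,-0.002],[-0.001,0,-0.003],[-0.001,0,-0.003],[-0.001,0,-0.003]], "spin": [0,0,0,0], "jaw": [0.8,0.8,0.8,0.8]}}

```text
time_s: 12.82
tcp_pos: [0.4826, 0.0496, 0.0242]
eef_rot: [0.0, 0.643, 0.766, 0.0]
ft_force: [-2.1, 0.1, 5.0]
width: 0.0418
grasp_force: 30.0
```

>>> {"name": "play_rows", "arguments": {"dp": [[0,0,0],[0,0,0],[0,0,0],[0,0,0],[0,0,0]], "spin": [0,0,0,0,0], "jaw": [0.4,0.3,0.3,0.3,0.3]}}

```text
time_s: 13.23
tcp_pos: [0.4821, 0.0497, 0.0234]
eef_rot: [-0.0, 0.643, 0.766, -0.0]
ft_force: [-1.2, 0.6, -0.5]
width: 0.0656
grasp_force: 0.0
```

>>> {"name": "play_rows", "arguments": {"dp": [[0,0,0.01],[0,0,0.03],[0,0,0.06],[0,0,0.1],[0,0,0.14]], "spin": [0,0,0,0,0], "jaw": [0.3,0.3,0.3,0.3,0.3]}}

```text
time_s: 13.65
tcp_pos: [0.4813, 0.0498, 0.1651]
eef_rot: [-0.001, 0.643, 0.766, -0.0]
ft_force: [1.7, 0.0, -0.2]
width: 0.0658
grasp_force: 0.0
```

>>> {"name": "play_rows", "arguments": {"dp": [[0.01,-0.035,0.01],[0.02,-0.07,0.02],[0.03,-0.105,0.03],[0.04,-0.14,0.04],[0.05,-0.17,0.05]], "spin": [0.1,0.2,0.3,0.4,0.5], "jaw": [0.3,0.3,0.3,0.3,0.3]}}

```text
time_s: 14.07
tcp_pos: [0.5324, -0.1224, 0.2152]
eef_rot: [0.001, 0.431, 0.902, -0.0]
ft_force: [0.2, 0.6, 0.3]
width: 0.0662
grasp_force: 0.0
```

>>> {"name": "play_rows", "arguments": {"dp": [[0.005,-0.035,0],[0.01,-0.07,0],[0.015,-0.105,0],[0.02,-0.13,0],[0.02,-0.13,0]], "spin": [0.1,0.2,0.3,0.37,0.37], "jaw": [0.3,0.3,0.3,0.3,0.3]}}

```text
time_s: 14.48
tcp_pos: [0.5523, -0.2547, 0.2143]
eef_rot: [0.001, 0.261, 0.965, -0.001]
ft_force: [0.2, -0.2, 0.1]
width: 0.0659
grasp_force: 0.0
```

```bash
python3 look.py +teal green purple; python3 - <<'E'
from h import *
p=cams.grab_frame("wrist"); save(p,"w3.png")
for n,(lo,hi) in dict(green=(.06,.085),purple=(.065,.1)).items():
    P=pts(p,n,C[n]); P=P[P[:,2]<.11]
    for a,b in((.035,.05),(lo,hi)):
        Q=P[(P[:,2]>a)&(P[:,2]<b)][:,:2]
        if len(Q)<8: continue
        u,s,v=np.linalg.svd(Q-Q.mean(0),full_matrices=False); print(n,a,len(Q),Q.mean(0),"axis",np.degrees(np.arctan2(v[0,1],v[0,0])),s,Q.min(0),Q.max(0))
E
```

```text
[ 0.5523 -0.2547  0.2143] 59.72948727793275 14.4833 0.06588979655142352 -1.660090322764753
top teal 157 0 None min [0.464 0.033 0.025] max [0.504 0.062 0.086] hi [0.48268277 0.04992121 0.07829976]
top green 0
top purple 189 6 None min [ 0.47  -0.443  0.017] max [ 0.514 -0.387  0.097] hi [ 0.50000317 -0.40368905  0.07834988]
side teal 132 1 None min [0.46  0.027 0.015] max [0.495 0.095 0.08 ] hi [0.4785728  0.04629718 0.0734633 ]
side green 263 80 [ 0.58453266 -0.38522851] min [ 0.555 -0.411 -0.003] max [ 0.599 -0.361  0.078] hi [ 0.57258601 -0.38476924  0.06862721]
side purple 262 62 [ 0.48694542 -0.42877544] min [ 0.466 -0.454  0.01 ] max [ 0.507 -0.41   0.088] hi [ 0.49528736 -0.4180559   0.07398863]
wrist teal 243 0 None min [0.485 0.028 0.024] max [0.505 0.047 0.041] hi None
wrist green 223 59 [ 0.58576373 -0.38193211] min [ 0.557 -0.392  0.014] max [ 0.573 -0.366  0.075] hi [ 0.56429225 -0.37948238  0.06742809]
wrist purple 1097 146 [ 0.49151843 -0.42931502] min [ 0.469 -0.436  0.016] max [ 0.515 -0.385  0.089] hi [ 0.50089175 -0.40081533  0.07747435]
green 0.06 159 [ 0.5646654  -0.37943729] axis 117.79665010449001 [0.09786834 0.03211829] [ 0.55632193 -0.39022226] [ 0.57357014 -0.36505616]
purple 0.035 31 [ 0.48087861 -0.42748198] axis 31.527867964765406 [0.02059142 0.00756081] [ 0.47642199 -0.43112529] [ 0.48912121 -0.42169302]
purple 0.065 520 [ 0.50170726 -0.3996364 ] axis -72.13435338865888 [0.16277538 0.15647428] [ 0.48720145 -0.42023116] [ 0.51497431 -0.38539983]
```

View pics/w3.png

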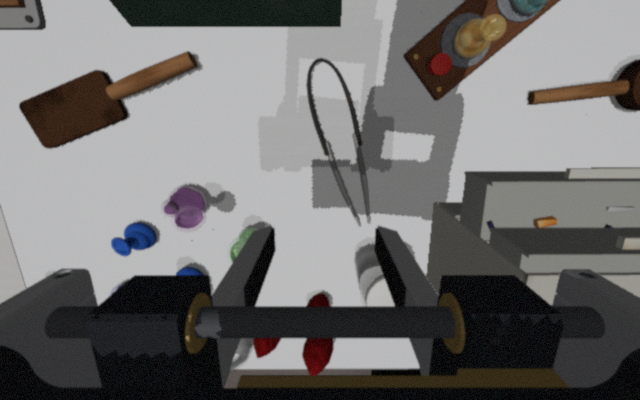

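The view shows amber and teal standing on their discs at (478,38) and (520,5), while a finger hides green at (240,243). Green's lip points at about 150°, so closing at about 62° clears it.

>>> {"name": "play_rows", "arguments": {"dp": [[0.008,-0.033,0],[0.016,-0.066,0],[0.024,-0.1,0],[0.032,-0.13,-0.005],[0.032,-0.132,-0.035]], "spin": [0.02,0.04,0.05,0.05,0.05], "jaw": [0.25,0.25,0.25,0.25,0.25]}}

```text
time_s: 15.1
tcp_pos: [0.5876, -0.3877, 0.185]
eef_rot: [0.006, 0.237, 0.972, -0.004]
ft_force: [0.8, -1.2, 0.7]
width: 0.07
grasp_force: 0.0
```

>>> {"name": "play_rows", "arguments": {"dp": [[0,0,-0.03],[0,0,-0.06],[0,0,-0.09],[0,0,-0.12],[0,0,-0.14]], "spin": [0,0,0,0,0], "jaw": [0.25,0.25,0.25,0.25,0.25]}}

```text
time_s: 15.52
tcp_pos: [0.5834, -0.3793, 0.0356]
eef_rot: [-0.002, 0.235, 0.972, 0.001]
ft_force: [-0.2, 0.3, -0.5]
width: 0.0704
grasp_force: 0.0
```

>>> {"name": "play_rows", "arguments": {"dp": [[0,0,-0.012],[0,0,-0.024],[0,0,-0.03],[0,0,-0.03],[0,0,-0.03]], "spin": [0,0,0,0,0], "jaw": [0.25,0.25,0.25,0.25,0.25]}}

```text
time_s: 15.93
tcp_pos: [0.5849, -0.3826, 0.0097]
eef_rot: [0.001, 0.236, 0.972, -0.0]
ft_force: [-0.2, -0.7, 0.9]
width: 0.0705
grasp_force: 0.0
```

>>> {"name": "play_rows", "arguments": {"dp": [[0,0,0],[0,0,0],[0,0,0],[0,0,0],[0,0,0]], "spin": [0,0,0,0,0], "jaw": [0.8,0.8,0.8,0.8,0.8]}}

```text
time_s: 16.35
tcp_pos: [0.5845, -0.3828, 0.0093]
eef_rot: [0.0, 0.236, 0.972, -0.0]
ft_force: [-0.4, -0.9, 1.3]
width: 0.0432
grasp_force: 30.0
```

>>> {"name": "play_rows", "arguments": {"dp": [[0,0,0],[0,0,0],[0,0,0],[0,0,0],[0,0,0]], "spin": [0,0,0,0,0], "jaw": [0.8,0.8,0.8,0.8,0.8]}}

```text
time_s: 16.77
tcp_pos: [0.5845, -0.3828, 0.0093]
eef_rot: [0.0, 0.236, 0.972, -0.0]
ft_force: [-1.5, -0.4, 5.0]
width: 0.0433
grasp_force: 30.0
```

>>> {"name": "play_rows", "arguments": {"dp": [[0,0,0.01],[0,0,0.03],[0,0,0.06],[0,0,0.1],[0,0,0.14]], "spin": [0,0,0,0,0], "jaw": [0.8,0.8,0.8,0.8,0.8]}}

```text
time_s: 17.18
tcp_pos: [0.5832, -0.3808, 0.1482]
eef_rot: [-0.002, 0.236, 0.972, 0.001]
ft_force: [-0.0, -0.6, -1.2]
width: 0.0431
grasp_force: 30.0
```

>>> {"name": "play_rows", "arguments": {"dp": [[-0.01,0.02,0.01],[-0.02,0.05,0.02],[-0.03,0.085,0.02],[-0.04,0.12,0.02],[-0.05,0.155,0.02]], "spin": [-0.05,-0.1,-0.16,-0.22,-0.3], "jaw": [0.8,0.8,0.8,0.8,0.8]}}

```text
time_s: 17.6
tcp_pos: [0.5332, -0.2253, 0.1682]
eef_rot: [-0.0, 0.38, 0.925, 0.001]
ft_force: [0.6, 0.6, -0.6]
width: 0.0433
grasp_force: 30.0
```

>>> {"name": "play_rows", "arguments": {"dp": [[-0.007,0.035,0],[-0.014,0.07,0],[-0.02,0.105,0],[-0.026,0.14,0],[-0.033,0.175,0]], "spin": [-0.08,-0.16,-0.24,-0.32,-0.4], "jaw": [0.8,0.8,0.8,0.8,0.8]}}

```text
time_s: 18.02
tcp_pos: [0.5001, -0.0502, 0.1682]
eef_rot: [-0.001, 0.556, 0.831, 0.0]
ft_force: [1.7, 0.2, -0.5]
width: 0.0434
grasp_force: 30.0
```

>>> {"name": "play_rows", "arguments": {"dp": [[-0.007,0.035,0],[-0.014,0.07,0],[-0.021,0.105,0],[-0.028,0.14,0],[-0.032,0.172,0]], "spin": [-0.06,-0.12,-0.18,-0.21,-0.21], "jaw": [0.8,0.8,0.8,0.8,0.8]}}

```text
time_s: 18.43
tcp_pos: [0.4675, 0.1219, 0.1682]
eef_rot: [-0.001, 0.639, 0.769, -0.0]
ft_force: [0.9, -0.3, -1.2]
width: 0.043
grasp_force: 30.0
```

>>> {"name": "play_rows", "arguments": {"dp": [[0,0,-0.02],[0,0,-0.05],[0,0,-0.07],[0,0,-0.09],[0,0,-0.09]], "spin": [0,0,0,0,0], "jaw": [0.8,0.8,0.8,0.8,0.8]}}

```text
time_s: 18.85
tcp_pos: [0.4651, 0.12, 0.0742]
eef_rot: [-0.004, 0.639, 0.769, -0.003]
ft_force: [-0.8, 0.1, -1.2]
width: 0.043
grasp_force: 30.0
```

```bash
python3 - <<'E'
from h import *
p=cams.grab_frame("wrist"); save(p,"w4.png"); s=sensors.read_state(); print(s["tcp_pos"],ang(),s["qpos"][5])
E
```

```text
[0.46671771 0.1199354  0.07643274] 10.606004414022209 -0.16994347305724908
```

View pics/w4.png

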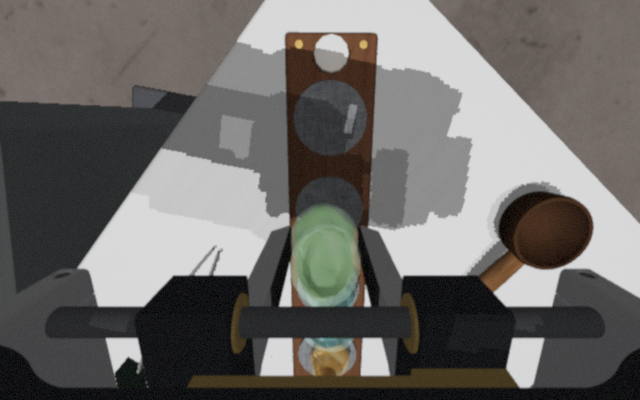

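The view shows green held upright over disc_2 with its lip pointing along the board. Disc_1 and the white peg are clear at (331,118) and (331,52). I'll shift it 2–3 mm and set it down.

>>> {"name": "play_rows", "arguments": {"dp": [[0.001,0.001,-0.015],[0.002,0.003,-0.03],[0.002,0.003,-0.04],[0.002,0.003,-0.046],[0.002,0.003,-0.05]], "spin": [0,0,0,0,0], "jaw": [0.8,0.8,0.8,0.8,0.8]}}

```text
time_s: 19.32
tcp_pos: [0.4714, 0.1227, 0.0287]
eef_rot: [0.0, 0.639, 0.769, 0.0]
ft_force: [-0.2, 0.1, -0.6]
width: 0.0431
grasp_force: 30.0
```

>>> {"name": "play_rows", "arguments": {"dp": [[0,0,-0.001],[0,0,-0.002],[0,0,-0.002],[0,0,-0.002]], "spin": [0,0,0,0], "jaw": [0.8,0.8,0.8,0.8]}}

```text
time_s: 19.65
tcp_pos: [0.4717, 0.1227, 0.0272]
eef_rot: [0.0, 0.639, 0.769, 0.0]
ft_force: [-0.2, 0.8, -0.3]
width: 0.0432
grasp_force: 30.0
```

>>> {"name": "play_rows", "arguments": {"dp": [[-0.001,0,-0.002],[-0.002,0,-0.003],[-0.002,0,-0.003],[-0.002,0,-0.003]], "spin": [0,0,0,0], "jaw": [0.8,0.8,0.8,0.8]}}

```text
time_s: 19.98
tcp_pos: [0.47, 0.1227, 0.0243]
eef_rot: [0.001, 0.639, 0.769, 0.001]
ft_force: [1.0, -0.7, 2.8]
width: 0.0429
grasp_force: 30.0
```

>>> {"name": "play_rows", "arguments": {"dp": [[0,0,0],[0,0,0],[0,0,0],[0,0,0],[0,0,0]], "spin": [0,0,0,0,0], "jaw": [0.4,0.3,0.3,0.3,0.3]}}

```text
time_s: 20.4
tcp_pos: [0.4689, 0.1227, 0.0233]
eef_rot: [-0.0, 0.639, 0.769, -0.0]
ft_force: [0.2, -0.5, -0.3]
width: 0.0658
grasp_force: 0.0
```

>>> {"name": "play_rows", "arguments": {"dp": [[0,0,0.01],[0,0,0.03],[0,0,0.06],[0,0,0.1],[0,0,0.14]], "spin": [0,0,0,0,0], "jaw": [0.3,0.3,0.3,0.3,0.3]}}

```text
time_s: 20.82
tcp_pos: [0.4682, 0.1227, 0.1651]
eef_rot: [-0.001, 0.639, 0.769, -0.001]
ft_force: [1.7, -0.1, -0.2]
width: 0.066
grasp_force: 0.0
```

>>> {"name": "play_rows", "arguments": {"dp": [[0.01,-0.035,0.01],[0.02,-0.07,0.02],[0.03,-0.105,0.03],[0.035,-0.14,0.04],[0.04,-0.175,0.05]], "spin": [-0.05,-0.1,-0.15,-0.2,-0.25], "jaw": [0.3,0.3,0.3,0.3,0.3]}}

```text
time_s: 21.23
tcp_pos: [0.5093, -0.0539, 0.2151]
eef_rot: [0.0, 0.73, 0.683, 0.0]
ft_force: [0.4, 1.2, -0.3]
width: 0.0661
grasp_force: 0.0
```

>>> {"name": "play_rows", "arguments": {"dp": [[0,-0.038,0],[0,-0.076,0],[0,-0.114,0],[0,-0.15,0],[0,-0.18,0]], "spin": [-0.06,-0.12,-0.18,-0.24,-0.3], "jaw": [0.3,0.3,0.3,0.3,0.3]}}

```text
time_s: 21.65
tcp_pos: [0.5088, -0.2348, 0.2145]
eef_rot: [0.0, 0.825, 0.565, 0.0]
ft_force: [0.6, -0.6, -0.2]
width: 0.0655
grasp_force: 0.0
```

>>> {"name": "play_rows", "arguments": {"dp": [[0,-0.03,0],[0,-0.06,0],[0,-0.09,0],[0,-0.11,0],[0,-0.11,0]], "spin": [-0.06,-0.12,-0.18,-0.24,-0.24], "jaw": [0.3,0.3,0.3,0.3,0.3]}}

```text
time_s: 22.07
tcp_pos: [0.5087, -0.3457, 0.2142]
eef_rot: [0.001, 0.887, 0.462, -0.0]
ft_force: [-0.7, -0.8, 0.1]
width: 0.0658
grasp_force: 0.0
```

```bash
python3 look.py +green purple
```

```text
[ 0.5087 -0.3457  0.2142] -34.9531667137119 22.0667 0.0657806980934523 -0.17055316997156478
top green 223 1 None min [0.453 0.097 0.014] max [0.491 0.151 0.099] hi [0.47079034 0.12539338 0.08062029]
top purple 0
side green 103 1 None min [0.449 0.087 0.019] max [0.476 0.133 0.091] hi [0.46643501 0.11460688 0.07796894]
side purple 290 59 [ 0.48709799 -0.42895853] min [ 0.467 -0.454  0.011] max [ 0.531 -0.371  0.412] hi [ 0.49934049 -0.40744553  0.15876127]
wrist green 0
wrist purple 664 24 [ 0.49288102 -0.42918715] min [ 0.471 -0.441  0.016] max [ 0.516 -0.386  0.09 ] hi [ 0.5021603  -0.40176363  0.07921618]
```

Green stands on disc_2. Purple's foot is at about (0.489, -0.430) with its lip at about 62°, so I'll close at about -29°.

>>> {"name": "play_rows", "arguments": {"dp": [[-0.007,-0.03,0],[-0.014,-0.06,0],[-0.0195,-0.084,0],[-0.0195,-0.084,-0.025],[-0.0195,-0.084,-0.055]], "spin": [0.05,0.1,0.1,0.1,0.1], "jaw": [0.25,0.25,0.25,0.25,0.25]}}

```text
time_s: 22.63
tcp_pos: [0.4912, -0.4277, 0.1615]
eef_rot: [0.003, 0.861, 0.508, 0.001]
ft_force: [-0.1, -0.3, -0.4]
width: 0.0707
grasp_force: 0.0
```

>>> {"name": "play_rows", "arguments": {"dp": [[0,0,-0.03],[0,0,-0.06],[0,0,-0.09],[0,0,-0.115],[0,0,-0.13]], "spin": [0,0,0,0,0], "jaw": [0.25,0.25,0.25,0.25,0.25]}}

```text
time_s: 23.05
tcp_pos: [0.489, -0.4232, 0.0256]
eef_rot: [-0.002, 0.861, 0.509, -0.0]
ft_force: [-1.2, 0.2, 0.5]
width: 0.0705
grasp_force: 0.0
```

>>> {"name": "play_rows", "arguments": {"dp": [[0,0,-0.01],[0,0,-0.02],[0,0,-0.02],[0,0,-0.02],[0,0,-0.02]], "spin": [0,0,0,0,0], "jaw": [0.25,0.25,0.25,0.25,0.25]}}

```text
time_s: 23.47
tcp_pos: [0.4906, -0.4272, 0.0102]
eef_rot: [0.001, 0.861, 0.508, 0.0]
ft_force: [0.4, -0.2, 0.2]
width: 0.0704
grasp_force: 0.0
```

>>> {"name": "play_rows", "arguments": {"dp": [[0,0,0],[0,0,0],[0,0,0],[0,0,0],[0,0,0]], "spin": [0,0,0,0,0], "jaw": [0.8,0.8,0.8,0.8,0.8]}}

```text
time_s: 23.88
tcp_pos: [0.4898, -0.4265, 0.0089]
eef_rot: [0.0, 0.861, 0.508, -0.0]
ft_force: [-0.0, 0.6, 1.8]
width: 0.0433
grasp_force: 30.0
```

>>> {"name": "play_rows", "arguments": {"dp": [[0,0,0],[0,0,0],[0,0,0],[0,0,0],[0,0,0]], "spin": [0,0,0,0,0], "jaw": [0.8,0.8,0.8,0.8,0.8]}}

```text
time_s: 24.3
tcp_pos: [0.4898, -0.4265, 0.0089]
eef_rot: [0.0, 0.861, 0.508, -0.0]
ft_force: [-2.0, -0.2, 3.9]
width: 0.0431
grasp_force: 30.0
```

>>> {"name": "play_rows", "arguments": {"dp": [[0,0,0.01],[0,0,0.03],[0,0,0.065],[0,0,0.105],[0,0,0.145]], "spin": [0,0,0,0,0], "jaw": [0.8,0.8,0.8,0.8,0.8]}}

```text
time_s: 24.72
tcp_pos: [0.4892, -0.4255, 0.1545]
eef_rot: [-0.001, 0.861, 0.508, -0.0]
ft_force: [0.3, -0.4, -1.1]
width: 0.0431
grasp_force: 30.0
```

>>> {"name": "play_rows", "arguments": {"dp": [[0.005,0.02,0.01],[0.01,0.05,0.02],[0.015,0.085,0.03],[0.02,0.12,0.03],[0.02,0.155,0.03]], "spin": [0.04,0.08,0.12,0.16,0.2], "jaw": [0.8,0.8,0.8,0.8,0.8]}}

```text
time_s: 25.13
tcp_pos: [0.5104, -0.2701, 0.1848]
eef_rot: [0.001, 0.806, 0.592, 0.001]
ft_force: [0.5, -0.2, -0.6]
width: 0.0429
grasp_force: 30.0
```

>>> {"name": "play_rows", "arguments": {"dp": [[0,0.035,0],[0,0.07,0],[0,0.105,0],[-0.005,0.14,0],[-0.01,0.175,0]], "spin": [0.05,0.1,0.15,0.2,0.25], "jaw": [0.8,0.8,0.8,0.8,0.8]}}

```text
time_s: 25.55
tcp_pos: [0.4993, -0.0945, 0.1837]
eef_rot: [0.0, 0.725, 0.688, 0.0]
ft_force: [0.5, 0.2, -0.5]
width: 0.0432
grasp_force: 30.0
```

>>> {"name": "play_rows", "arguments": {"dp": [[-0.007,0.035,0],[-0.014,0.07,0],[-0.021,0.105,0],[-0.028,0.14,0],[-0.035,0.175,0]], "spin": [0.05,0.1,0.15,0.2,0.23], "jaw": [0.8,0.8,0.8,0.8,0.8]}}

```text
time_s: 25.97
tcp_pos: [0.464, 0.0803, 0.1839]
eef_rot: [0.0, 0.642, 0.767, 0.0]
ft_force: [0.4, 0.2, 0.1]
width: 0.0433
grasp_force: 30.0
```

>>> {"name": "play_rows", "arguments": {"dp": [[-0.003,0.035,0],[-0.006,0.07,0],[-0.009,0.105,0],[-0.009,0.1215,0],[-0.009,0.1215,0]], "spin": [0,0,0,0,0], "jaw": [0.8,0.8,0.8,0.8,0.8]}}

```text
time_s: 26.38
tcp_pos: [0.455, 0.203, 0.1838]
eef_rot: [-0.0, 0.641, 0.768, 0.0]
ft_force: [-0.1, -0.4, -0.9]
width: 0.0428
grasp_force: 30.0
```

>>> {"name": "play_rows", "arguments": {"dp": [[0,0,-0.03],[0,0,-0.06],[0,0,-0.09],[0,0,-0.11],[0,0,-0.11]], "spin": [0,0,0,0,0], "jaw": [0.8,0.8,0.8,0.8,0.8]}}

```text
time_s: 26.8
tcp_pos: [0.452, 0.1985, 0.0691]
eef_rot: [-0.003, 0.643, 0.766, -0.004]
ft_force: [0.1, -0.3, -0.8]
width: 0.0426
grasp_force: 30.0
```

```bash
python3 - <<'E'
from h import *
p=cams.grab_frame("wrist"); save(p,"w5.png"); q=cams.grab_frame("side"); save(q,"s5.png",(240,100,340,220),5); s=sensors.read_state(); print(s["tcp_pos"],ang(),s["qpos"][5])
P=pts(p,"purple",s["tcp_pos"][:2],.08)
for a,b in((.05,.075),(.075,.09),(.09,.2)):
    Q=P[(P[:,2]>a)&(P[:,2]<b)]; print(a,len(Q),Q.mean(0) if len(Q) else 0)
E
```

```text
[0.45568679 0.19949835 0.0736925 ] 9.97982482602265 0.010244400757596151
0.05 0 0
0.075 3 [0.43163152 0.19392784 0.08726609]
0.09 5136 [0.44787365 0.22561218 0.15272198]
```

View pics/w5.png

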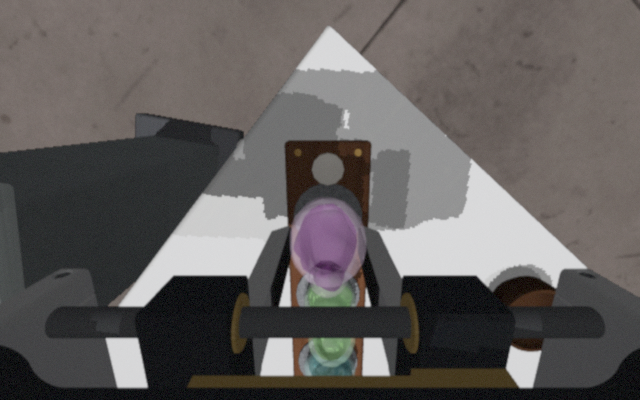

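View pics/s5.png

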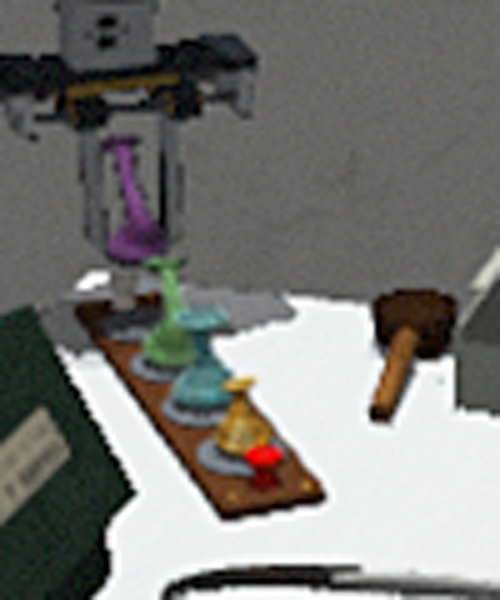

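Both views show purple upright over disc_1 with its lip toward the white peg. The side crop shows green at (170,340), teal at (203,375) and amber at (243,430), all standing on their discs. I'll lower purple now.

>>> {"name": "play_rows", "arguments": {"dp": [[0,0,-0.015],[0,0,-0.03],[0,0,-0.04],[0,0,-0.045],[0,0,-0.048]], "spin": [0,0,0,0,0], "jaw": [0.8,0.8,0.8,0.8,0.8]}}

```text
time_s: 27.32
tcp_pos: [0.4564, 0.2001, 0.0261]
eef_rot: [0.0, 0.643, 0.766, 0.0]
ft_force: [0.0, 0.0, -0.7]
width: 0.0428
grasp_force: 30.0
```

>>> {"name": "play_rows", "arguments": {"dp": [[0,0,0],[0,0,0],[0,0,0],[0,0,0]], "spin": [0,0,0,0], "jaw": [0.8,0.8,0.8,0.8]}}

```text
time_s: 27.65
tcp_pos: [0.4563, 0.2003, 0.0263]
eef_rot: [0.0, 0.643, 0.766, 0.0]
ft_force: [-0.8, -0.1, -0.0]
width: 0.0429
grasp_force: 30.0
```

>>> {"name": "play_rows", "arguments": {"dp": [[0,0,-0.001],[0,0,-0.002],[0,0,-0.0025],[0,0,-0.0025]], "spin": [0,0,0,0], "jaw": [0.8,0.8,0.8,0.8]}}

```text
time_s: 27.98
tcp_pos: [0.456, 0.2002, 0.0239]
eef_rot: [0.0, 0.643, 0.766, -0.0]
ft_force: [-1.9, -1.0, 6.0]
width: 0.0431
grasp_force: 30.0
```

>>> {"name": "play_rows", "arguments": {"dp": [[0,0,0],[0,0,0],[0,0,0],[0,0,0],[0,0,0]], "spin": [0,0,0,0,0], "jaw": [0.4,0.3,0.3,0.3,0.3]}}

```text
time_s: 28.4
tcp_pos: [0.4557, 0.2001, 0.023]
eef_rot: [-0.0, 0.643, 0.766, -0.0]
ft_force: [0.9, -0.5, -0.7]
width: 0.0654
grasp_force: 0.0
```

>>> {"name": "play_rows", "arguments": {"dp": [[0,0,0.01],[0,0,0.03],[0,0,0.06],[0,0,0.1],[0,0,0.14]], "spin": [0,0,0,0,0], "jaw": [0.3,0.3,0.3,0.3,0.3]}}

```text
time_s: 28.82
tcp_pos: [0.4548, 0.2, 0.1646]
eef_rot: [-0.001, 0.643, 0.766, -0.001]
ft_force: [2.0, 0.4, 0.3]
width: 0.0657
grasp_force: 0.0
```

>>> {"name": "play_rows", "arguments": {"dp": [[0,-0.03,0.02],[0,-0.06,0.04],[0,-0.09,0.06],[0.01,-0.13,0.08],[0.02,-0.17,0.1]], "spin": [0,0,0,0,0], "jaw": [0.3,0.3,0.3,0.3,0.3]}}

```text
time_s: 29.23
tcp_pos: [0.4736, 0.0363, 0.2616]
eef_rot: [0.001, 0.642, 0.767, 0.001]
ft_force: [0.9, 0.4, -0.4]
width: 0.0659
grasp_force: 0.0
```

>>> {"name": "play_rows", "arguments": {"dp": [[0,-0.04,0],[0,-0.08,0],[0,-0.12,0],[0,-0.16,0],[0,-0.2,0]], "spin": [0,0,0,0,0], "jaw": [0.3,0.3,0.3,0.3,0.3]}}

```text
time_s: 29.65
tcp_pos: [0.4734, -0.1645, 0.2604]
eef_rot: [0.001, 0.643, 0.766, 0.0]
ft_force: [0.8, -0.0, -0.1]
width: 0.0657
grasp_force: 0.0
```

```bash
python3 - <<'E'
from h import *
for n in("top","wrist","side"):
    p=cams.grab_frame(n); np.savez("f_"+n,**p)
    if n=="wrist": save(p,"w6.png")
    if n=="top": save(p,"t6.png",(180,150,330,260),5)
    for k,c in dict(amber=(.4955,-.0246),teal=(.4824,.0493),green=(.4694,.1231),purple=(.4563,.197)).items():
        P=pts(p,k,c,.05); P=P[(P[:,2]<.11)&(P[:,2]>.018)]
        Q=P[P[:,2]<.035]
        if len(Q)>8: print(n,k,len(Q),"foot",circ(Q,RR[k]-.001,None,-p["R"].T@p["t"]).round(4),"disc",c,"hi z",np.percentile(P[:,2],99).round(3))
E
```

```text
top amber 58 foot [ 0.4962 -0.0202] disc (0.4955, -0.0246) hi z 0.07
top teal 51 foot [0.4843 0.0545] disc (0.4824, 0.0493) hi z 0.085
top green 15 foot [0.4691 0.1204] disc (0.4694, 0.1231) hi z 0.096
top purple 25 foot [0.458  0.1984] disc (0.4563, 0.197) hi z 0.106
wrist amber 276 foot [ 0.4961 -0.0238] disc (0.4955, -0.0246) hi z 0.067
wrist teal 229 foot [0.4843 0.0526] disc (0.4824, 0.0493) hi z 0.046
side amber 52 foot [ 0.495 -0.023] disc (0.4955, -0.0246) hi z 0.064
side teal 54 foot [0.483  0.0511] disc (0.4824, 0.0493) hi z 0.079
side green 30 foot [0.4713 0.1175] disc (0.4694, 0.1231) hi z 0.091
side purple 34 foot [0.4585 0.1954] disc (0.4563, 0.197) hi z 0.101
```

View pics/w6.png

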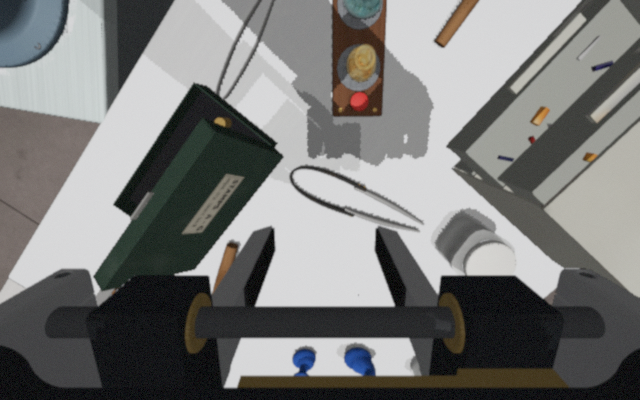

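View pics/t6.png

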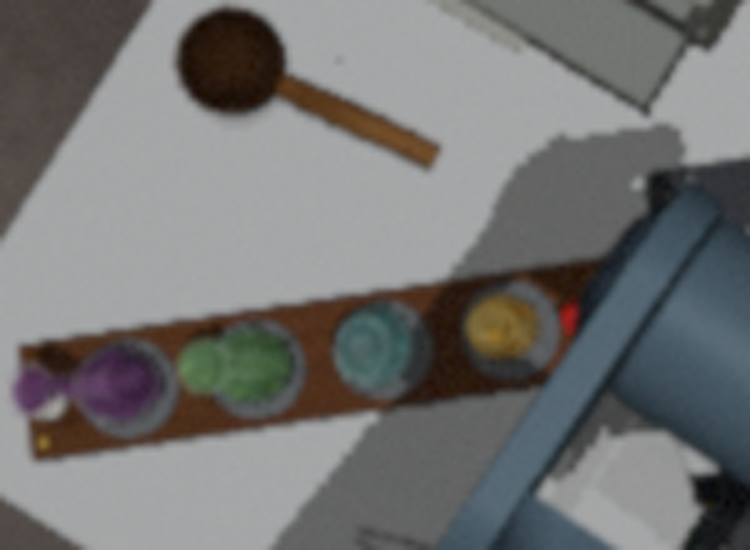

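The final views show all four hooks upright on their discs in the right order: amber by the red peg, then teal, green, and purple by the white peg. Each foot is within about 5 mm of its disc's centre. The jacks and jar look untouched and the gripper is clear, so I'm handing in.

```bash
python3 -c "
from workcell import r; print(r.finish_job())"
```

```text
the job is handed in; nothing more can be done
None
```

The job is handed in, with no verdict returned: amber, teal, green and purple stand upright in that order from the red peg to the white peg, each within about 5 mm of its disc's centre, and the jar and jacks were left untouched.

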